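Load the pump rebuild rack in order

ROBOT

A 6-joint arm with a two-finger parallel gripper is mounted at the origin on the work surface. World frame = base frame: x ahead of the robot, y to its left, z up, the work surface at z = 0. Lengths are in m, angles in rad, forces in N, time in s.
With the tool pointing down it reaches from about 0.35 to 1 m from the base axis. Payload 7.1 kg.
Tool frame: the origin (TCP) lies on the centre line of the jaws, within the pads' length; the fingertips stand r.tcp_to_tips ahead of it and the grasp point (between the pads) is the TCP (r.tcp_to_tips is the distance from the TCP to the fingertips, in m); z points along the fingers, y is the line along which they close (so a half turn about z gives the same grasp; the last joint's range is limited). The gripper opens to 85 mm and grips with 20 to 120 N. Pads are 22 mm wide; open, the fingers measure 114 mm over their backs; the gripper's body (76 mm by 85 mm) begins 54 mm behind the grasp point. The pads swing forward as they close: fully open they stand 13 mm farther back than shut.
Start: joints at [-0.019, 0.423, 1.63, -0, 1.089, -0.019], TCP at [0.625, 0, 0.25] pointing down, gripper open.
Joint ranges: [-3, 3], [-0.9, 2.11], [0.09, 2.58], [-1.31, 4.45], [0.11, 2.69], [-2.54, 2.54]. Speed limits (rad/s): [2.39, 2.39, 3.01, 3.14, 3.14, 3.14].

INTERFACE

Orientations are given as a unit quaternion [x, y, z, w].
In Python, from rig import r, snapshot, camera_params, order, look_for, tip_of gives the robot as it stands. The module is installed in compiled form; this text tells all that it offers.
- The arm moves only by the shell command python3 -m pendant 'ROWS'. ROWS is JSON, a list of rows, each a list of 7 numbers: the shift along the tool's x, y, z in units of 30 mm (1.0 is 30 mm), then the turn, a rotation vector about the tool's x, y, z in units of 6 degrees (1.0 is 6 degrees), then the closure, from 0 (fully open) to 1 (shut). In form: [[dx, dy, dz, ax, ay, az, grip], ...]. A call has exactly 5 rows; each row is the pose to reach, as a shift and turn from the pose commanded when the call began, along the tool's axes at that moment; what a row does not reach only later rows make up. A row lasts 1/10 s, in which the tool goes at most 50 mm and 8.59 degrees, less where a joint would pass 70% of its speed; a pose out of reach is approached as far as the arm can. A call with a gripper value outside its range is refused whole. The fingers move at their own pace and stop on an object; the grip force is fixed at half the most. Time passes only in rows, so rows that repeat a pose let the fingers close, or fill a call up. It gives the time, the measured TCP pose, the force, the opening and the grip force at its end, in the units of the state.
- r.observe(): the state, without advancing time (a new reading comes with each control period).
- snapshot(name): name is "scene" or "side" or "wrist"; returns the picture (400x640x3 uint8, red, green, blue); there is no depth.
- camera_params(name): a dict with "camera_matrix" (3x3 intrinsics, pixels), "eye" and "rotation" of the camera in the world; the wrist camera has in their place "tool_from_camera" (4x4, takes a point from camera to tool coordinates, whose origin is the TCP and whose axes are the flange's). Camera axes: x right, y down, z forward; pixel columns grow to the right and rows downward; lengths in m; the calibration is good to about 2 mm. A picture is of the moment at which its call begins: read the wrist's pose just before it. camera_params takes no time and is no camera call.
- order.job_done(): hands the job in; it is judged then, once.
Trained networks look in the newest picture that a camera, given by its name, has taken for a name from the list of things; names that differ only in an ending like _2 or _b are one class to them, and where a whole thing is asked for, a point or a joint stands for the part that bears it (a point fixed in the world has none). Each returns a list of dicts, best first, with "conf" (0 to 1); they miss things now and then, are a little off and sometimes report something else, mostly with a low value. They report only what shows in the picture. A call takes as long as a camera call.
- look_for(label, camera): "rect" ([centre column, centre row, width, height] in pixels, round what is visible of it).
- tip_of(label, camera): "position" ([column, row] in pixels: a listed point, or the origin of a listed thing).
The state is a dict: "t": time; "q": joint angles; "joint_vel": joint speeds; "joint_torque": joint torques, N m; "eef_pos": TCP position; "ee_rot": TCP orientation; "force": force on the tool from outside, world axes, zero at the start; "moment": the same for the moment, N m; "gripper_width": finger opening in m; "gripper_force": force on a finger pad.
Only numpy, scipy, OpenCV 4.12 (cv2) and the standard library are available. Lean on these libraries where they do the work, as an engineer would, in place of code of your own. Each camera call takes 0.05 s, during which the arm holds its last target. There are 200 camera calls.

TASK

Set out the pump's valve cartridges in the black rack for the rebuild, in order: first stand the blue-capped valve upright in the pocket marked with one dot and let go of it, then the yellow-capped valve upright in the pocket marked with two dots. Lower them down to the pocket floor, do not drop them, and leave the red-capped valve and the flange coupling where they are.

Things in the scene. Friction and masses are not known exactly. Their poses are not given: they have to be found in the camera images.
- blue_valve_mid (a point): Centre (half-way up, 45 mm above its underside) of the loose valve cartridge with the blue cap, standing upright on the bench. Round, 90 mm high, 0.25 to 0.5 kg: brass body 40 mm in diameter for the lower 60 mm, with black seal rings, then a blue plastic cap 34 mm in diameter for the top 30 mm. z points up along its axis.
- yellow_valve_mid (a point): Centre (half-way up, 45 mm above its underside) of the loose valve cartridge with the yellow cap, standing upright on the bench. Round, 90 mm high, 0.25 to 0.5 kg: brass body 40 mm in diameter for the lower 60 mm, with black seal rings, then a yellow plastic cap 34 mm in diameter for the top 30 mm. z points up along its axis.
- pocket1 (a point): Centre of the floor of the rack pocket with one white dot beside it, 7 mm above the bench. The rack is a fixed black block, 110 x 290 mm and 22 mm high, with three round pockets in a row, each 64 mm in diameter and 15 mm deep with a white floor, their centres 95 mm apart; white dots on the rack's top along one long edge give each pocket's number (one, two or three). x points from the dots across the pocket, y along the row from pocket two towards pocket one, z up.
- pocket2 (a point): Centre of the floor of the rack pocket with two white dots beside it, 7 mm above the bench. The rack is a fixed black block, 110 x 290 mm and 22 mm high, with three round pockets in a row, each 64 mm in diameter and 15 mm deep with a white floor, their centres 95 mm apart; white dots on the rack's top along one long edge give each pocket's number (one, two or three). x points from the dots across the pocket, y along the row from pocket two towards pocket one, z up.
- red_valve_mid (a point): Centre (half-way up, 45 mm above its underside) of the loose valve cartridge with the red cap, standing upright on the bench. Round, 90 mm high, 0.25 to 0.5 kg: brass body 40 mm in diameter for the lower 60 mm, with black seal rings, then a red plastic cap 34 mm in diameter for the top 30 mm. z points up along its axis. Not wanted: leave it standing.
- coupling_mid (a point): Centre of the loose grey flange coupling lying on the bench, 70 mm in diameter at the flange (16 mm thick), with a hub 44 mm in diameter, 42 mm high in all. Leave it alone.

How it is judged:
By the outcome, as a careful person would: the job done as asked, in the order asked, and still so for the second after the job is handed in, with the robot touching nothing.
It also fails if it takes over 64 s, if anything falls off the work surface, if the arm or the gripper's body presses on something with over 40 N, if the wrist force passes 120 N, or if a joint passes its speed limit or range.

## Working session

There is one attempt and no reset: what is moved stays moved. The work goes in short steps, Python scripts to look and compute and a shell command to move; the robot and the scene stay as the last step left them, time stands still between calls to the robot, and variables do not carry over. Pictures are saved under pics/ and viewed, at most 10 in all, crops included, and the job is handed in when it is done.

```bash
mkdir -p pics
cat > h.py <<'E'
import numpy as np, cv2
from rig import r, snapshot, camera_params, order, look_for, tip_of
from scipy.spatial.transform import Rotation as R
def pose(cam,s=None):
    p=camera_params(cam);K=np.array(p["camera_matrix"])
    if "eye" in p: return K,np.array(p["rotation"]),np.array(p["eye"])
    s=s or r.observe();T=np.eye(4);T[:3,:3]=R.from_quat(s["ee_rot"]).as_matrix();T[:3,3]=s["eef_pos"]
    M=T@np.array(p["tool_from_camera"]);return K,M[:3,:3],M[:3,3]
def at_z(px,z,P):
    K,Rm,e=P;d=Rm@np.linalg.solve(K,[px[0],px[1],1]);return e+d*(z-e[2])/d[2]
def proj(X,P):
    K,Rm,e=P;c=K@(Rm.T@(np.array(X)-e));return c[:2]/c[2]
Z=dict(blue_valve_mid=.045,yellow_valve_mid=.045,red_valve_mid=.045,pocket1=.007,pocket2=.007,coupling_mid=.021)
def shot(cam,name):
    s=r.observe();im=snapshot(cam);cv2.imwrite("pics/"+name+".png",im[:,:,::-1]);return im,pose(cam,s)
def find(cam,name,labels=Z):
    im,P=shot(cam,name)
    for l in labels:
        for d in tip_of(l,cam)[:2]:
            print(cam,l,round(d["conf"],2),np.round(d["position"]),np.round(at_z(d["position"],Z[l],P),3)[:2])
E
python3 - <<'E'
from h import *
print(r.observe(), r.tcp_to_tips)
for c in ("scene","side"): find(c,c+"0"); print(c, pose(c)[2])
a=cv2.imread("pics/scene0.png");b=cv2.imread("pics/side0.png")
snapshot("wrist");cv2.imwrite("pics/w0.png",snapshot("wrist")[:,:,::-1])
E
```

```text
{'t': 0.0, 'q': array([-1.90005817e-02,  4.23841637e-01,  1.63073190e+00,  3.44925335e-05,
        1.08860439e+00, -1.90108929e-02]), 'joint_vel': array([ 0.00066164,  0.00144704,  0.00026885, -0.00037753,  0.00168569,
        0.00105243]), 'joint_torque': array([ 6.87376578e-04, -5.57382560e+01, -2.81743366e+01,  7.52266601e-05,
        7.21184188e-03,  1.02962622e-05]), 'eef_pos': array([6.24457650e-01, 4.42811530e-05, 2.49528716e-01]), 'ee_rot': array([ 7.07108577e-01,  7.07104541e-01, -5.38723351e-04, -5.81622833e-04]), 'force': array([ 0.53058548, -0.52093255, -0.02561971]), 'moment': array([0.00353451, 0.02201587, 0.03597414]), 'gripper_force': 0.0, 'gripper_width': 0.08484580108722428} 0.019Traceback (most recent call last):
  File "<stdin>", line 3, in <module>
  File "h.py", line 20, in find
    print(cam,l,round(d["conf"],2),np.round(d["position"]),np.round(at_z(d["position"],Z[l],P),3)[:2])
                                                                    ~~~~^^^^^^^^^^^^^^^^^^^^^^
  File "h.py", line 10, in at_z
    K,Rm,e=P;d=Rm@np.linalg.solve(K,[px[0],px[1],1]);return e+d*(z-e[2])/d[2]
               ~~^~~~~~~~~~~~~~~~~~~~~~~~~~~~~~~~~~~
ValueError: matmul: Input operand 1 has a mismatch in its core dimension 0, with gufunc signature (n?,k),(k,m?)->(n?,m?) (size 3 is different from 4)
```

View pics/scene0.png

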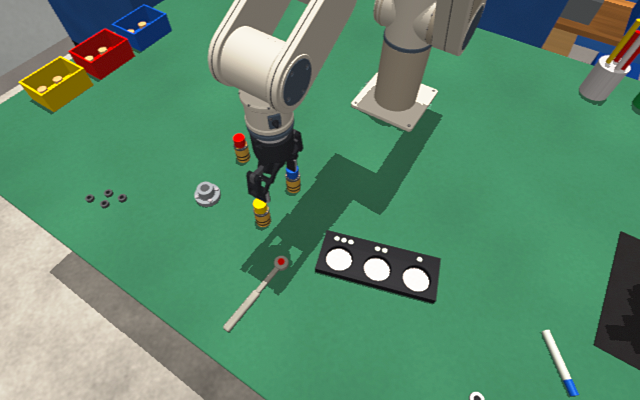

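The scene picture shows the red valve at (240,150), blue at (292,180), yellow at (261,213), the coupling at (207,194), pocket 1 at (416,279), pocket 2 at (377,268) and pocket 3 at (339,258). The camera rotation seems to be a quaternion, so I'll fix the helper.

```bash
sed -i 's/return K,np.array(p\["rotation"\]),np/return K,R.from_quat(p["rotation"]).as_matrix(),np/' h.py
python3 - <<'E'
from h import *
for c in ("scene","side","wrist"): find(c,c+"1"); print(c, pose(c)[2])
print(camera_params("scene")["rotation"])
P=pose("scene");print(proj(r.observe()["eef_pos"],P))
E
```

```text
scene blue_valve_mid 0.78 [289. 181.] [ 0.495 -0.077]
scene yellow_valve_mid 0.66 [261. 207.] [ 0.602 -0.091]
scene red_valve_mid 0.82 [246. 146.] [ 0.463 -0.254]
scene pocket1 0.68 [413. 281.] [0.556 0.326]
scene pocket1 0.57 [379. 272.] [0.579 0.245]
scene pocket2 0.68 [413. 281.] [0.556 0.326]
scene pocket2 0.57 [379. 272.] [0.579 0.245]
scene coupling_mid 0.77 [206. 192.] [ 0.638 -0.258]
scene coupling_mid 0.59 [375. 272.] [0.591 0.241]
scene [0.9597905  0.30719997 0.87233349]
side blue_valve_mid 0.64 [286. 241.] [ 0.478 -0.082]
side yellow_valve_mid 0.87 [361. 238.] [ 0.618 -0.084]
side yellow_valve_mid 0.52 [312. 133.] [0.55  0.264]
side red_valve_mid 0.67 [285. 333.] [ 0.471 -0.272]
side pocket1 0.82 [322. 152.] [0.572 0.236]
side pocket1 0.73 [313. 134.] [0.555 0.316]
side pocket2 0.82 [322. 152.] [0.572 0.236]
side pocket2 0.73 [313. 134.] [0.555 0.316]
side coupling_mid 0.6 [388. 325.] [ 0.638 -0.257]
side [ 0.4884026  -0.62451972  0.65445974]
wrist [0.6244124  0.0692015  0.37612589]
[ 0.45738054  0.84248794 -0.25129011 -0.13368019]
[277.95158617 181.86008118]
```

View pics/wrist1.png

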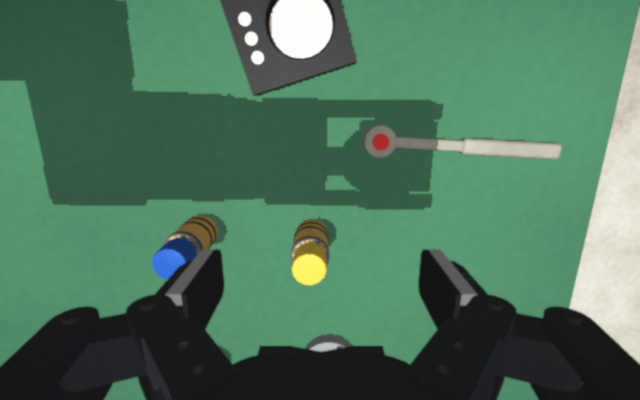

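View pics/side1.png

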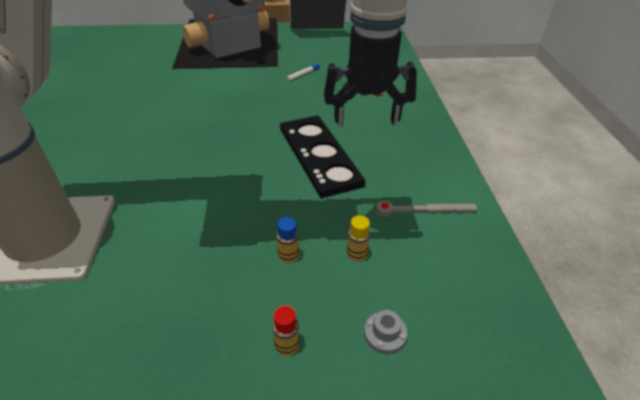

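The wrist view shows the blue cap top at (170,264), the yellow at (309,269) and three-dot pocket 3 at (300,25). The side view agrees with the scene: blue (287,240), yellow (359,238), pocket 1 (310,131), pocket 2 (323,151). I'll refine from the caps and pocket blobs by colour in the saved pictures.

Run:
```python
from h import *
for cam in ("scene","side","wrist"):
    im=cv2.imread(f"pics/{cam}1.png");P=pose(cam);h=cv2.cvtColor(im,cv2.COLOR_BGR2HSV)
    for n,lo,hi,z in (("blue",(105,150,60),(125,255,255),.075),("yel",(24,180,130),(34,255,255),.075),("white",(0,0,170),(180,50,255),.007)):
        k,_,st,c=cv2.connectedComponentsWithStats(cv2.inRange(h,lo,hi))
        for i in range(1,k):
            X=at_z(c[i],z,P)
            if st[i,4]>100 and .3<X[0]<.8 and abs(X[1])<.4: print(cam,n,st[i,4],c[i].round(),X.round(3)[:2])
P=pose("wrist");print(at_z((170,264),.09,P),at_z((309,269),.09,P))
```

```text
scene yel 147 [259. 206.] [ 0.616 -0.083]
scene white 145 [204. 188.] [ 0.625 -0.28 ]
scene white 429 [338. 259.] [0.604 0.146]
scene white 449 [376. 269.] [0.577 0.238]
scene white 470 [415. 279.] [0.548 0.329]
side blue 346 [287. 227.] [ 0.479 -0.077]
side yel 209 [360. 222.] [ 0.615 -0.073]
side white 142 [310. 130.] [0.548 0.334]
side white 176 [324. 151.] [0.576 0.243]
side white 233 [339. 174.] [0.605 0.151]
wrist blue 1119 [173. 257.] [ 0.476 -0.078]
wrist white 3055 [301.  27.] [0.604 0.145]
wrist white 156 [244.  19.] [0.547 0.153]
wrist white 149 [251.  38.] [0.553 0.134]
wrist white 145 [257.  57.] [0.558 0.116]
wrist white 134 [325. 346.] [ 0.63  -0.241]
[ 0.4798859 -0.0778453  0.09     ] [ 0.61288386 -0.08314811  0.09      ]
```

```bash
python3 -m pendant '[[-2.6,-4.8,3.3,0,0,0,0],[-2.6,-4.8,3.3,0,0,0,0],[-2.6,-4.8,3.3,0,0,0,0],[-2.6,-4.8,3.3,0,0,0,0],[-2.6,-4.8,3.3,0,0,0,0]]'
python3 - <<'E'
from h import *
s=r.observe();print(s["eef_pos"],s["ee_rot"]);shot("wrist","w2");P=pose("wrist");print(proj([.48,-.078,.09],P))
h=cv2.cvtColor(cv2.imread("pics/w2.png"),cv2.COLOR_BGR2HSV)
for n,lo,hi in (("blue",(105,150,60),(125,255,255)),("yel",(24,180,130),(34,255,255))):
  k,_,st,c=cv2.connectedComponentsWithStats(cv2.inRange(h,lo,hi))
  for i in range(1,k):
    if st[i,4]>100:print(n,st[i],c[i],at_z(c[i],.085,P))
E
```

```text
t: 1.65
eef_pos: [0.4747, -0.0786, 0.1485]
ee_rot: [0.708, 0.706, -0.003, -0.004]
force: [0.3, -0.3, -0.4]
gripper_width: 0.0854
gripper_force: 0.0
[ 0.47469705 -0.07858212  0.14853283] [ 0.70785418  0.70634394 -0.00269534 -0.0036641 ]
[325.1791626 223.487977 ]
blue [ 304  188   55   61 2620] [330.83435115 218.39160305] [ 0.48350749 -0.07652664  0.085     ]
```

View pics/w2.png

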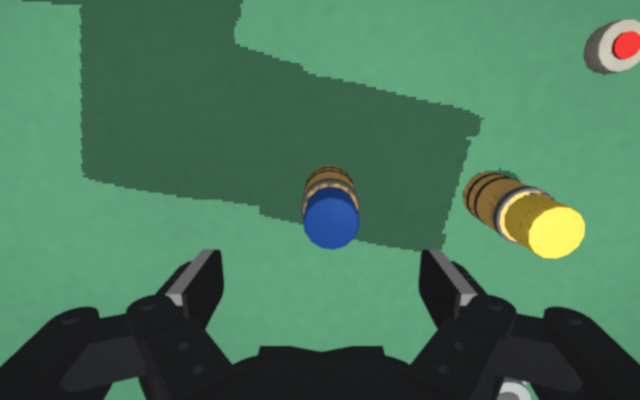

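The blue cap is centred at (331,220) between the fingers, at about (0.483, -0.077), with yellow off to the right at (556,231). I'll descend and then close.

```bash
python3 -m pendant '[[0,0.08,0.5,0,0,0,0],[0,0.08,1.9,0,0,0,0],[0,0.08,3.2,0,0,0,0],[0,0.08,3.4,0,0,0,0],[0,0.08,3.4,0,0,0,0]]'
python3 -m pendant '[[0,0,0,0,0,0,0.3],[0,0,0,0,0,0,1],[0,0,0,0,0,0,1],[0,0,0,0,0,0,1],[0,0,0,0,0,0,1]]'
```

```text
t: 2.2
eef_pos: [0.484, -0.0777, 0.0491]
ee_rot: [0.707, 0.707, -0.0, -0.0]
force: [0.1, 0.4, 0.1]
gripper_width: 0.0854
gripper_force: 0.0
t: 2.7
eef_pos: [0.4835, -0.078, 0.0509]
ee_rot: [0.707, 0.707, 0.0, 0.0]
force: [-4.3, 0.0, 14.0]
gripper_width: 0.0385
gripper_force: 58.9
```

```bash
python3 -m pendant '[[0,0,-0.3,0,0,0,1],[0,0,-1,0,0,0,1],[0,0,-2,0,0,0,1],[0,0,-2.8,0,0,0,1],[0,0,-2.8,0,0,0,1]]'
python3 -m pendant '[[0.5,0.1,0,0,0,0,1],[1.5,0.3,0,0,0,0,1],[2.8,0.5,0,0,0,0,1],[4.2,0.7,0,0,0,0,1],[5.6,0.9,0,0,0,0,1]]'
python3 -m pendant '[[1.4,0.2,0,0,0,0,1],[2.8,0.5,0,0,0,0,1],[4.2,0.8,0,0,0,0,1],[5.2,1,0,0,0,0,1],[6,1.2,0,0,0,0,1]]'
python3 -m pendant '[[0.6,0,0,0,0,0,1],[1.2,0,0,0,0,0,1],[1.6,0,0,0,0,0,1],[2,0,0,0,0,0,1],[2,0,0,0,0,0,1]]'
python3 - <<'E'
from h import *
im,P=shot("wrist","w3");h=cv2.cvtColor(cv2.imread("pics/w3.png"),cv2.COLOR_BGR2HSV)
k,_,st,c=cv2.connectedComponentsWithStats(cv2.inRange(h,(0,0,170),(180,50,255)))
for i in range(1,k):
    if st[i,4]>100:print(st[i],c[i],at_z(c[i],.022 if st[i,4]<1000 else .007,P))
for X in ([.549,.331,.007],[.577,.239,.007]): print(proj(X,P))
E
```

```text
t: 3.2
eef_pos: [0.4854, -0.0783, 0.1365]
ee_rot: [0.707, 0.707, 0.002, 0.003]
force: [1.0, -0.4, -4.4]
gripper_width: 0.0381
gripper_force: 61.6
t: 3.7
eef_pos: [0.5097, 0.0913, 0.1323]
ee_rot: [0.707, 0.707, -0.001, -0.0]
force: [2.3, -0.1, -5.5]
gripper_width: 0.0378
gripper_force: 61.4
t: 4.2
eef_pos: [0.5457, 0.2719, 0.1319]
ee_rot: [0.707, 0.708, -0.001, -0.0]
force: [-0.1, -0.4, -4.2]
gripper_width: 0.0383
gripper_force: 61.4
t: 4.7
eef_pos: [0.5463, 0.3311, 0.1333]
ee_rot: [0.707, 0.707, 0.0, -0.0]
force: [0.7, 0.0, -4.6]
gripper_width: 0.038
gripper_force: 61.4
[ 285  163   79   58 2703] [325.23085461 187.34961154] [0.54914388 0.33732506 0.007     ]
[254 218  15  14 166] [260.76506024 224.18072289] [0.49971153 0.31199576 0.022     ]
[325.01660658 195.08566893]
[356.80729711 297.16310409]
```

View pics/w3.png

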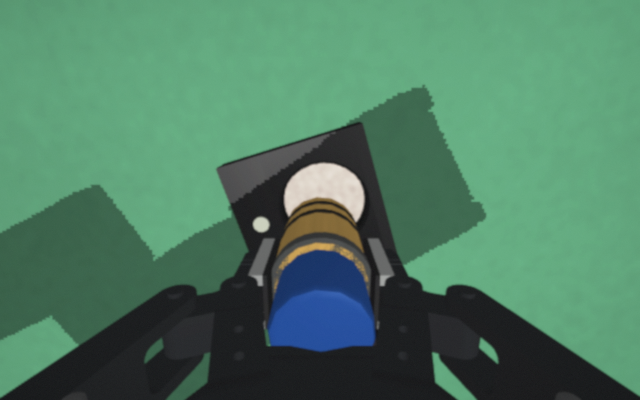

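The pocket 1 floor (one dot at (261,224)) spans columns 285–364 with its centre near (324,198), so the valve is lined up within about 3 mm. I'll lower it.

```bash
python3 -m pendant '[[0,0.08,0.5,0,0,0,1],[0,0.08,1.3,0,0,0,1],[0,0.08,2,0,0,0,1],[0,0.08,2.2,0,0,0,1],[0,0.08,2.3,0,0,0,1]]'
python3 -m pendant '[[0,0,0.03,0,0,0,1],[0,0,0.06,0,0,0,1],[0,0,0.1,0,0,0,1],[0,0,0.13,0,0,0,1],[0,0,0.13,0,0,0,1]]'
```

```text
t: 5.25
eef_pos: [0.5483, 0.329, 0.063]
ee_rot: [0.707, 0.707, -0.001, -0.0]
force: [0.1, -0.5, -3.9]
gripper_width: 0.0382
gripper_force: 61.3
t: 5.75
eef_pos: [0.5489, 0.3301, 0.0607]
ee_rot: [0.707, 0.707, 0.0, 0.0]
force: [-0.3, 0.0, -3.3]
gripper_width: 0.0381
gripper_force: 61.3
```

```bash
python3 -m pendant '[[0,0,0.03,0,0,0,1],[0,0,0.05,0,0,0,1],[0,0,0.07,0,0,0,1],[0,0,0.09,0,0,0,1],[0,0,0.09,0,0,0,1]]'
```

```text
t: 6.25
eef_pos: [0.5488, 0.33, 0.0581]
ee_rot: [0.707, 0.707, -0.0, -0.0]
force: [-1.4, -1.0, -0.3]
gripper_width: 0.0381
gripper_force: 61.9
```

```bash
python3 -m pendant '[[0,0,0.02,0,0,0,1],[0,0,0.03,0,0,0,1],[0,0,0.03,0,0,0,1],[0,0,0.03,0,0,0,1],[0,0,0.03,0,0,0,1]]'
```

```text
t: 6.75
eef_pos: [0.5488, 0.3301, 0.058]
ee_rot: [0.707, 0.707, 0.0, -0.0]
force: [-4.2, -1.7, 8.8]
gripper_width: 0.0383
gripper_force: 62.8
```

Firm contact with the floor, so I'll release gently and then rise.

```bash
python3 -m pendant '[[0,0,0,0,0,0,0.45],[0,0,0,0,0,0,0.3],[0,0,0,0,0,0,0.1],[0,0,0,0,0,0,0],[0,0,0,0,0,0,0]]'
python3 -m pendant '[[0,0,-0.3,0,0,0,0],[0,0,-1,0,0,0,0],[0,0,-2,0,0,0,0],[0,0,-3,0,0,0,0],[0,0,-3.4,0,0,0,0]]'
python3 - <<'E'
from h import *
shot("wrist","w4")
E
```

```text
t: 7.25
eef_pos: [0.5488, 0.33, 0.0567]
ee_rot: [0.707, 0.707, -0.0, -0.0]
force: [0.3, 0.4, 0.7]
gripper_width: 0.0855
gripper_force: 0.0
t: 7.75
eef_pos: [0.5502, 0.3309, 0.1624]
ee_rot: [0.707, 0.707, 0.002, 0.001]
force: [0.3, 0.8, 0.6]
gripper_width: 0.0852
gripper_force: 0.0
```

View pics/w4.png

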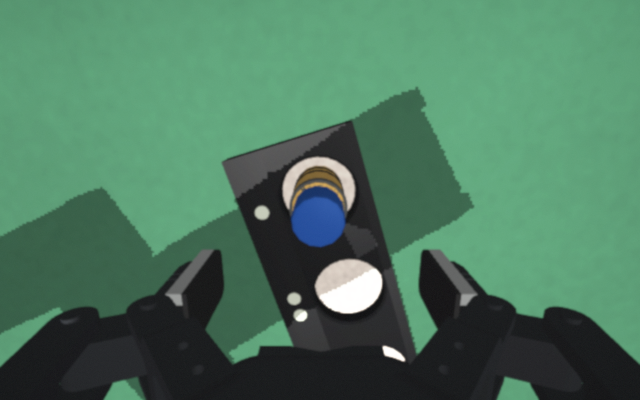

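The blue valve stands upright in pocket 1 (318,190), and pocket 2 is empty at (349,286) beside its two dots. Next is yellow.

```bash
python3 -m pendant '[[-1,0.2,0,0,0,0,0],[-2.5,0.4,0,0,0,0,0],[-4,0.7,0,0,0,0,0],[-5.5,0.9,0,0,0,0,0],[-7,1.1,0,0,0,0,0]]'
python3 -m pendant '[[-1.4,0.2,0,0,0,0,0],[-2.8,0.5,0,0,0,0,0],[-4.2,0.8,0,0,0,0,0],[-5.5,1,0,0,0,0,0],[-6.7,1.1,0,0,0,0,0]]'
python3 -m pendant '[[0,0,0.2,0,0,0,0],[0,0,0.3,0,0,0,0],[0,0,0.3,0,0,0,0],[0,0,0.3,0,0,0,0],[0,0,0.3,0,0,0,0]]'
python3 - <<'E'
from h import *
im,P=shot("wrist","w5");h=cv2.cvtColor(cv2.imread("pics/w5.png"),cv2.COLOR_BGR2HSV)
k,_,st,c=cv2.connectedComponentsWithStats(cv2.inRange(h,(24,180,130),(34,255,255)))
for i in range(1,k):
    if st[i,4]>100:print(st[i],c[i],at_z(c[i],.085,P))
E
```

```text
t: 8.3
eef_pos: [0.5812, 0.1183, 0.1578]
ee_rot: [0.707, 0.707, -0.001, -0.0]
force: [1.3, -0.1, 0.3]
gripper_width: 0.0854
gripper_force: 0.0
t: 8.8
eef_pos: [0.6145, -0.0829, 0.1578]
ee_rot: [0.707, 0.707, -0.0, -0.0]
force: [-0.5, 0.2, 0.6]
gripper_width: 0.0856
gripper_force: 0.0
t: 9.3
eef_pos: [0.6148, -0.0798, 0.1498]
ee_rot: [0.707, 0.708, -0.0, -0.0]
force: [-0.1, 1.8, 0.5]
gripper_width: 0.0853
gripper_force: 0.0
```

View pics/w5.png

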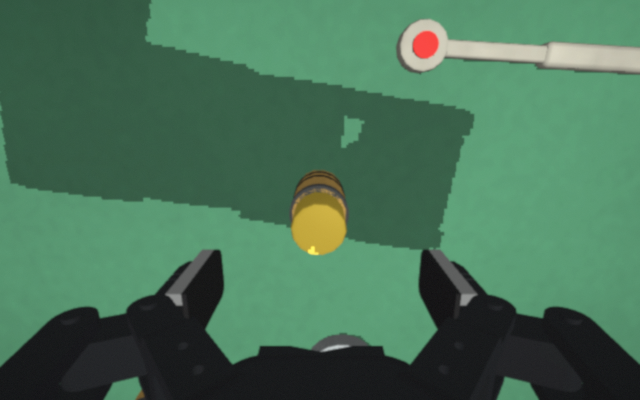

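The yellow cap is at (319,226), centred between the fingers. Descend and grip.

```bash
python3 -m pendant '[[-0.03,0,0.8,0,0,0,0],[-0.03,0,2,0,0,0,0],[-0.03,0,3.1,0,0,0,0],[-0.03,0,3.35,0,0,0,0],[-0.03,0,3.35,0,0,0,0]]'
python3 -m pendant '[[0,0,0,0,0,0,0.3],[0,0,0,0,0,0,1],[0,0,0,0,0,0,1],[0,0,0,0,0,0,1],[0,0,0,0,0,0,1]]'
python3 -m pendant '[[0,0,-0.3,0,0,0,1],[0,0,-1,0,0,0,1],[0,0,-2,0,0,0,1],[0,0,-3.2,0,0,0,1],[0,0,-3.2,0,0,0,1]]'
```

```text
t: 9.85
eef_pos: [0.6141, -0.0814, 0.0484]
ee_rot: [0.707, 0.707, -0.001, -0.001]
force: [0.8, 0.5, -0.7]
gripper_width: 0.0853
gripper_force: 0.0
t: 10.35
eef_pos: [0.6154, -0.082, 0.051]
ee_rot: [0.707, 0.707, 0.001, 0.001]
force: [-2.5, 1.0, 6.9]
gripper_width: 0.0385
gripper_force: 59.6
t: 10.85
eef_pos: [0.6179, -0.0824, 0.1507]
ee_rot: [0.707, 0.707, 0.003, 0.004]
force: [1.3, 0.8, -3.1]
gripper_width: 0.038
gripper_force: 61.1
```

```bash
python3 -m pendant '[[0.5,0,0,0,0,0,1],[1.5,-0.2,0,0,0,0,1],[2.8,-0.3,0,0,0,0,1],[4.2,-0.5,0,0,0,0,1],[5.6,-0.7,0,0,0,0,1]]'
python3 -m pendant '[[1.3,-0.1,0,0,0,0,1],[2.6,-0.3,0,0,0,0,1],[3.8,-0.45,0,0,0,0,1],[4.6,-0.55,0,0,0,0,1],[5.1,-0.57,0,0,0,0,1]]'
python3 -m pendant '[[0,0,0.3,0,0,0,1],[0,0,0.6,0,0,0,1],[0,0,0.6,0,0,0,1],[0,0,0.6,0,0,0,1],[0,0,0.6,0,0,0,1]]'
python3 - <<'E'
from h import *
im,P=shot("wrist","w6")
for X in ([.577,.239,.007],[.549,.33,.097]): print(proj(X,P))
E
```

```text
t: 11.35
eef_pos: [0.592, 0.088, 0.1437]
ee_rot: [0.707, 0.707, -0.001, -0.001]
force: [1.1, 0.3, -4.1]
gripper_width: 0.0383
gripper_force: 61.0
t: 11.85
eef_pos: [0.5747, 0.2414, 0.1437]
ee_rot: [0.706, 0.708, -0.001, -0.001]
force: [-0.5, -0.6, -3.6]
gripper_width: 0.0382
gripper_force: 61.0
t: 12.35
eef_pos: [0.577, 0.2383, 0.1273]
ee_rot: [0.708, 0.707, -0.0, 0.0]
force: [-0.6, 0.0, -3.7]
gripper_width: 0.0384
gripper_force: 61.0
[321.75333301 196.04168743]
[258.06199241  50.88634455]
```

View pics/w6.png

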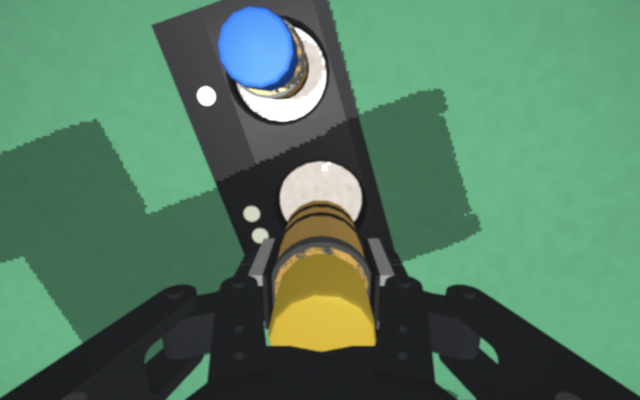

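Pocket 2 (two dots at (252,213) and (261,235)) is centred at about (321,197), in line with the valve. Lowering now.

```bash
python3 -m pendant '[[0,0,0.4,0,0,0,1],[0,0,1.2,0,0,0,1],[0,0,1.8,0,0,0,1],[0,0,2.1,0,0,0,1],[0,0,2.15,0,0,0,1]]'
python3 -m pendant '[[0,0,0.03,0,0,0,1],[0,0,0.06,0,0,0,1],[0,0,0.09,0,0,0,1],[0,0,0.11,0,0,0,1],[0,0,0.11,0,0,0,1]]'
```

```text
t: 12.9
eef_pos: [0.5759, 0.2387, 0.0613]
ee_rot: [0.707, 0.707, -0.001, -0.0]
force: [-0.1, 0.6, -3.8]
gripper_width: 0.0382
gripper_force: 61.0
t: 13.4
eef_pos: [0.5768, 0.2392, 0.0598]
ee_rot: [0.707, 0.707, 0.0, 0.0]
force: [1.0, -0.2, -2.9]
gripper_width: 0.0386
gripper_force: 61.0
```

```bash
python3 -m pendant '[[0,0,0.02,0,0,0,1],[0,0,0.04,0,0,0,1],[0,0,0.06,0,0,0,1],[0,0,0.07,0,0,0,1],[0,0,0.07,0,0,0,1]]'
```

```text
t: 13.9
eef_pos: [0.5767, 0.2392, 0.058]
ee_rot: [0.707, 0.707, 0.0, 0.0]
force: [-2.3, -0.7, 5.4]
gripper_width: 0.0385
gripper_force: 61.9
```

Contact with the floor. Release and rise.

```bash
python3 -m pendant '[[0,0,0,0,0,0,0.45],[0,0,0,0,0,0,0.3],[0,0,0,0,0,0,0.1],[0,0,0,0,0,0,0],[0,0,0,0,0,0,0]]'
python3 -m pendant '[[0,0,-0.3,0,0,0,0],[0,0,-1,0,0,0,0],[0,0,-2.3,0,0,0,0],[0,0,-3.6,0,0,0,0],[0,0,-5,0,0,0,0]]'
python3 -m pendant '[[0,0,-0.1,0,0,0,0],[0,0,-0.1,0,0,0,0],[0,0,-0.1,0,0,0,0],[0,0,-0.1,0,0,0,0],[0,0,-0.1,0,0,0,0]]'
python3 - <<'E'
from h import *
a=shot("side","side7")[0];b=shot("wrist","w7")[0]
cv2.imwrite("pics/fin.png",cv2.resize(np.vstack([a[80:380,150:470],b[0:300,160:480]])[:,:,::-1],None,fx=1,fy=1))
E
```

```text
t: 14.4
eef_pos: [0.5767, 0.2391, 0.0574]
ee_rot: [0.707, 0.707, 0.0, -0.0]
force: [0.5, 0.1, -0.6]
gripper_width: 0.0853
gripper_force: 0.0
t: 14.9
eef_pos: [0.5763, 0.2389, 0.2091]
ee_rot: [0.707, 0.707, -0.0, -0.0]
force: [1.3, 0.7, 0.1]
gripper_width: 0.0856
gripper_force: 0.0
t: 15.4
eef_pos: [0.5759, 0.2388, 0.2088]
ee_rot: [0.707, 0.707, -0.001, -0.001]
force: [-0.3, -0.3, -0.1]
gripper_width: 0.0858
gripper_force: 0.0
```

View pics/fin.png

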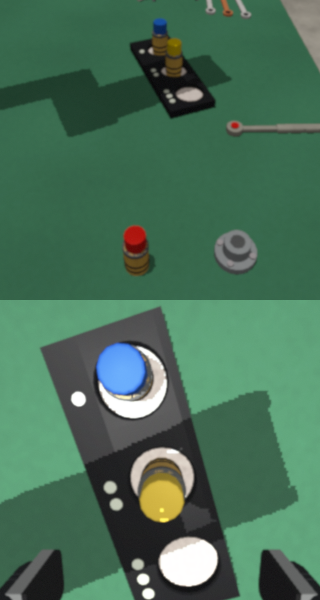

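The composite shows blue upright in pocket 1 and yellow upright in pocket 2. The red valve and coupling are unmoved and the arm is clear.

```bash
python3 -c "
from rig import order;print(order.job_done())"
```

```text
the job is handed in; nothing more can be done
None
```

The blue valve stands in pocket one and the yellow valve in pocket two, both upright, lowered to the floor and released in that order; the red valve and the coupling were left alone, and the job was handed in at about 15.5 s.

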